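# Set the thumb-lock length stop to the sample bar

## Robot

A 7-joint arm with a two-finger parallel gripper is mounted at the origin on the work surface. World frame = base frame: x ahead of the robot, y to its left, z up, the work surface at z = 0. Lengths are in m, angles in degrees, forces in N, time in s.
With the tool pointing down it reaches from about 0.4 to 0.875 m from the base axis. Payload 6.5 kg.
Tool frame: the origin (TCP) lies between the finger pads; the fingertips stand finger_overhang ahead of it and the grasp point (between the pads) lies 8 mm behind it (finger_overhang is the distance from the TCP to the fingertips, in m); z points along the fingers, y is the line along which they close (so a half turn about z gives the same grasp; the last joint's range is limited). The gripper opens to 88 mm and grips with 3 to 60 N. Pads are 18 mm wide; open, the fingers measure 123 mm over their backs; the gripper's body (75 mm by 187 mm) begins 45 mm behind the grasp point.
Start: joints at [-76.387, 30.733, -0.252, 88.115, 0.149, 61.152, -4.079], TCP at [0.194, 0.62, 0.25] pointing down, gripper open.
Joint ranges: [-154.64, 154.64], [-21.42, 123.67], [-72.66, 72.17], [13.99, 137.28], [-74.86, 254.86], [10.95, 109.41], [-158.01, 158.01]. Speed limits (degrees/s): [136.94, 136.94, 180, 180, 180, 180, 180].

## Interface

Orientations are given as [roll, pitch, yaw] about the fixed x, y, z axes, in that order (R = Rz(yaw) Ry(pitch) Rx(roll)).
In Python, from workcell import * gives the robot as it stands. The module is installed in compiled form; this text tells all that it offers.
- The arm moves only by the tool carry_out, never from a script. Its argument "moves" is a list of rows, each an object of numbers: "x", "y", "z": the shift along the tool's x, y, z in mm; "rx", "ry", "rz": the turn, a rotation vector about the tool's x, y, z in rad; "jaw": the gripper's target within -1 to 1 (shut at 1, half-way at 0, fully open at -1). A call has 1 to 5 rows; each row shifts and turns the commanded pose from where the row before left it, along the tool's axes as they then stand; what a row does not reach is not made up. A row lasts 1/10 s, in which the tool goes at most 50 mm and 8.59 degrees, less where a joint would pass 70% of its speed; a pose out of reach is approached as far as the arm can. A call is refused whole if a number of a shift passes 50 or a number of a turn 0.15, either way. A call with a gripper value outside its range is refused whole. The fingers move at their own pace and stop on an object; "squeeze" is the grip in N (left out, the last holds). Time passes only in rows, so rows that do not move let the fingers close. It gives the time, the measured TCP pose, the force, the opening and the grip force at its end, in the units of the state.
- get_state(): the state, without advancing time (a new reading comes with each control period).
- get_image(name): name is "scene" or "top"; returns a dict with "pixels" (420x560x3 uint8, red, green, blue), "fx", "fy", "cx", "cy" (pixels), "extrinsics" (4x4, takes a point from camera to world coordinates). Camera axes: x right, y down, z forward; pixel columns grow to the right and rows downward; lengths in m; the calibration is good to about 2 mm. A picture is of the moment at which its call begins. There is no depth.
- finish_job(): hands the job in; it is judged then, once.
The state is a dict: "time": time; "qpos": joint angles; "dq": joint speeds; "joint_torque": joint torques, N m; "tcp_pos": TCP position; "tcp_rot": TCP orientation; "wrist_force": force on the tool from outside, world axes, zero at the start; "ft_torque": the same for the moment, N m; "opening": finger opening in m; "finger_force": force on a finger pad.
Only numpy, scipy, OpenCV 4.12 (cv2) and the standard library are available. Lean on these libraries where they do the work, as an engineer would, in place of code of your own. Each camera call takes 0.05 s, during which the arm holds its last target. There are 200 camera calls.

## Task

On the setting fixture a round steel bar lies in two V cradles. Hold the stop's thumb release button down and, keeping it down, slide the stop along its rail until the stop's tongue stands close to the near end of the bar (within about a centimetre; lightly touching is fine), without shoving the bar along; then let go so that the button springs up and the stop is locked there.

Things in the scene. Friction and masses are not known exactly. Their poses are not given: they have to be found in the camera images.
- button_top (a point): Centre of the top of the thumb button, a black plate (34 mm in x, 36 in y) on the aluminium stop; 66 mm above the table when up. Axes: y along the rail towards the bar, z up. A lug before and one behind it along y, inner faces 42 mm apart, rise 12 mm above it: closed fingertips set down between them press the button and push the stop. The rail's other block, with a round knob, is fixed.
- release (a joint): How far the thumb button is pressed straight down, m: 0 up, 0.008 fully down. The push needed grows from zero to about 6 N at 0.0035 and about 7.5 N at the bottom. Pressed by more than 0.004 the stop is free to slide; less pressed, a brake holds it to the rail, with about 25 to 35 N when the button is up. It springs up when let go.
- stop_slide (a joint): Position of the stop along its rail, m, 0 to 0.19, growing along +y of button_top towards the bar. With the button down it slides with about 1.5 N of friction and stays where it is left. Its tongue, a bright steel plate 36 mm high, reaches to -x across the bar's line; the tongue's face towards the bar lies 29 mm ahead (+y) of button_top.
- bar_end (a point): Centre of the end face, towards the tongue, of the steel bar (30 mm in diameter, 150 mm long, 0.6 to 1 kg), loose in two V cradles, parallel to the rail, 75 mm from it to -x of button_top, axis 40 mm above the table. Its y in the frame of button_top, less 29 mm, is the gap between tongue and bar.
Not all that is in view belongs to the job. There is more than one size of the part that bears bar_end; the job needs the largest.

How it is judged (in metres and radians):
On the way:
1. the stop slides along while the release button is held down (value of joint release above 0.002 m and velocity of joint stop_slide above 0.005 m/s), for 0.2 s.
At the end, for the whole second after the job is handed in: The tongue's face is touching the bar's end or at most 16 mm short of it, the bar's end is within 15 mm of where it lay at the start, the release button is up (less than 1 mm down) and the stop is at rest (y of bar_end in the frame of button_top between 0.023 and 0.045 m and distance of bar_end from where it was at the start of the episode below 0.015 m and value of joint release below 0.001 m and velocity of joint stop_slide between -0.003 and 0.003 m/s).
It also fails if it takes over 32 s, if anything falls off the work surface, if the arm or the gripper's body presses on something with over 40 N, if the wrist force passes 120 N, or if a joint passes its speed limit or range.

## Working session

There is one attempt and no reset: what is moved stays moved. The work goes in short steps, Python scripts to look and compute and a tool call to move; the robot and the scene stay as the last step left them, time stands still between calls to the robot, and variables do not carry over. Pictures are saved under pics/ and viewed, at most 10 in all, crops included, and the job is handed in when it is done.

Besides the shell and the picture viewer there is one more tool, called after "Call:" as name(argument=value, ...), one argument or row to a line, values as JSON. carry_out: Moves the arm, as the interface text tells. Its arguments: {"type":"object","properties":{"moves":{"type":"array"},"squeeze":{"type":"number"}},"required":["moves"]}

```bash
mkdir -p pics; cat > h.py <<'E'
from workcell import *
import numpy as np, cv2
def snap(n,f):
    im=get_image(n); cv2.imwrite('pics/'+f,im['pixels'][:,:,::-1]); np.savez('pics/'+f+'.npz',**im); return im
def ray(im,u,v,z):
    E=np.array(im['extrinsics']); d=E[:3,:3]@np.array([(u-im['cx'])/im['fx'],(v-im['cy'])/im['fy'],1]); o=E[:3,3]
    return o+d*(z-o[2])/d[2]
def proj(im,p):
    E=np.linalg.inv(np.array(im['extrinsics'])); c=E[:3,:3]@np.array(p)+E[:3,3]
    return c[0]/c[2]*im['fx']+im['cx'],c[1]/c[2]*im['fy']+im['cy']
E
python3 - <<'E'
from h import *
for n in('top','scene'): im=snap(n,n+'1.png'); print(np.round(im['extrinsics'],3))
s=get_state(); print(s)
import workcell; print([k for k in dir(workcell) if k[0]!='_'])
E
```

```text
[[ 0.009 -0.999  0.054  0.443]
 [-1.    -0.009 -0.009  0.153]
 [ 0.01  -0.053 -0.999  0.951]
 [ 0.     0.     0.     1.   ]]
[[ 0.186  0.644 -0.742  1.175]
 [ 0.982 -0.139  0.126  0.022]
 [-0.022 -0.752 -0.659  0.723]
 [ 0.     0.     0.     1.   ]]
{'time': 0.1, 'qpos': array([-76.38703482,  30.77243312,  -0.25275668,  88.163595  ,
         0.14861095,  61.15167197,  -4.08007876]), 'dq': array([ 0.05953233, -0.07904098, -0.07823728, -0.13354616, -0.07364979,
        0.03002154, -0.01353722]), 'joint_torque': array([ 2.59802720e-03, -5.72074664e+01,  9.93978605e-01, -2.52229285e+01,
       -5.60956390e-02,  1.34940285e-02,  6.88595105e-05]), 'tcp_pos': array([0.19430876, 0.61972866, 0.24894492]), 'tcp_rot': array([-1.79912900e+02,  6.95618990e-03,  1.62596033e+02]), 'wrist_force': array([-0.60056275, -0.11597635, -0.54853   ]), 'ft_torque': array([0.02802291, 0.00442859, 0.02532248]), 'finger_force': 0.0, 'opening': 0.08845825935965479}
['IKError', 'finger_overhang', 'finish_job', 'get_image', 'get_state']
```

View pics/top1.png

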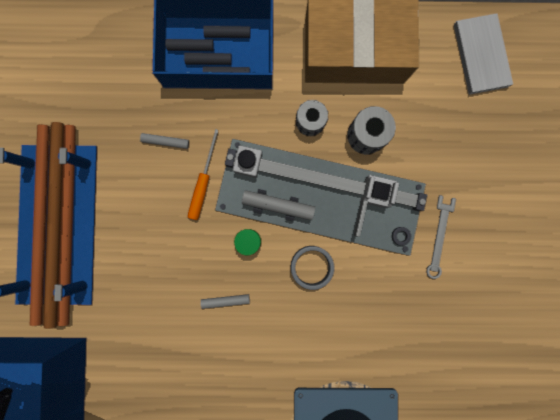

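View pics/scene1.png

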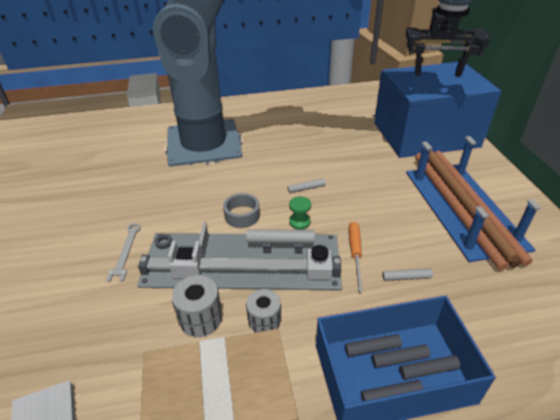

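The top view shows the stop with its black button at about (381,191), the tongue at about (362,220), the bar from (245,200) to (313,213), and the fixed knob block at (247,160). The scene view shows the same layout. I'll enlarge the fixture.

```bash
python3 - <<'E'
import cv2
i=cv2.imread('pics/top1.png')[135:265,210:440]
cv2.imwrite('pics/c1.png',cv2.resize(i,None,fx=3.4,fy=3.4,interpolation=cv2.INTER_CUBIC))
E
```

```text
(no output)
```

View pics/c1.png

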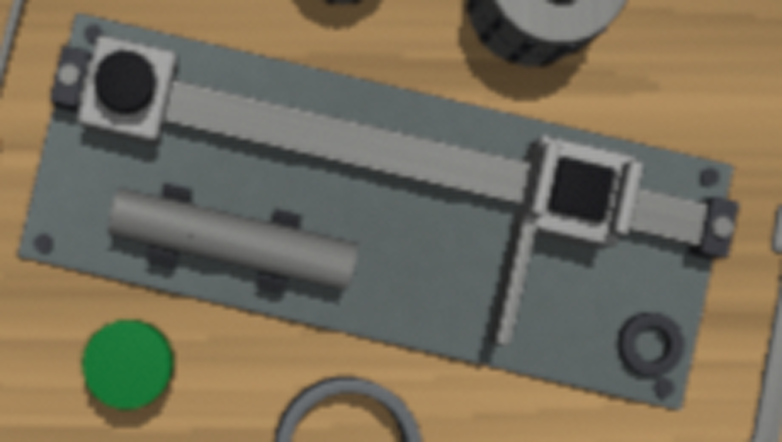

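```bash
python3 - <<'E'
from h import *
im=dict(np.load('pics/top1.png.npz'))
px=lambda u,v:(210+(u+.5)/3.4-.5,135+(v+.5)/3.4-.5)
R=lambda u,v,z:ray(im,*px(u,v),z)
b=R(583,189,.066); e=R(351,266,.042)
for n,p,q in(('base',(78,14),(733,164)),('base2',(20,256),(682,408)),):
    d=R(*p,.01)-R(*q,.01); print(n,np.degrees(np.arctan2(d[1],d[0])))
d=R(69,75,.03)-R(724,226,.03); a=np.arctan2(d[1],d[0]); d=d/np.linalg.norm(d); print(np.degrees(a))
y=d[:2]; x=np.array([y[1],-y[0]]); r=(e-b)[:2]
print(b,e,'y',r@y,'x',r@x,'travel to touch',r@y-.029, 'dir',y)
t=R(513,282,.066)-b; print('tongue y',t[:2]@y)
print(finger_overhang,get_state()['tcp_rot'])
E
```

```text
base 77.60512512094522
base2 77.59644707424425
77.52751548923051
[ 0.52308774 -0.06297572  0.066     ] [0.47680835 0.07297618 0.042     ] y 0.12274842594773436 x -0.07454881348183164 travel to touch 0.09374842594773436 dir [0.21597074 0.97639984]
tongue y 0.028798827558700658
0.011 [-1.79912900e+02  6.95618990e-03  1.62596033e+02]
```

```bash
cat >> h.py <<'E'
from scipy.spatial.transform import Rotation as Ro
def rel(goal,yaw):
    s=get_state(); R=Ro.from_euler('xyz',s['tcp_rot'],degrees=True)
    G=Ro.from_euler('xyz',[180,0,yaw],degrees=True)
    print('t',s['time'],'shift mm',np.round(R.inv().apply(np.array(goal)-s['tcp_pos'])*1e3,1),'rot',np.round((R.inv()*G).as_rotvec(),4))
E
python3 - <<'E'
from h import *
from scipy.optimize import fsolve
s=get_state()
def run(v,n=20):
    p=s['tcp_pos'].copy();R=Ro.from_euler('xyz',s['tcp_rot'],degrees=True);tr=[]
    for i in range(n):
        p=p+R.apply([v[0],v[1],0]);R=R*Ro.from_rotvec([0,0,np.radians(162.6-77.5)/n]);tr.append(p)
    return np.array(tr)
v=fsolve(lambda v:run(v)[-1][:2]-[.523,-.063],[-.04,-.006]);print(v,np.radians(85.1)/20)
t=run(v);print(np.linalg.norm(t[:,:2],axis=1).round(3))
E
```

```text
[-0.0413328  -0.00468418] 0.07426375967235872
[0.646 0.642 0.638 0.634 0.629 0.623 0.618 0.612 0.606 0.599 0.592 0.585
 0.578 0.571 0.564 0.556 0.549 0.541 0.534 0.527]
```

Call:
carry_out(
  moves=[
    {"x": -41, "y": -5, "rz": 0.074, "jaw": 1},
    {"x": -41, "y": -5, "rz": 0.074, "jaw": 1},
    {"x": -41, "y": -5, "rz": 0.074, "jaw": 1},
    {"x": -41, "y": -5, "rz": 0.074, "jaw": 1},
    {"x": -41, "y": -5, "rz": 0.074, "jaw": 1},
  ],
  squeeze=10,
)

```text
invalid input
```

Call:
carry_out(
  moves=[
    {"x": -41, "y": -5, "rz": 0.074, "jaw": 1},
    {"x": -41, "y": -5, "rz": 0.074, "jaw": 1},
    {"x": -41, "y": -5, "rz": 0.074, "jaw": 1},
    {"x": -41, "y": -5, "rz": 0.074, "jaw": 1},
    {"x": -41, "y": -5, "rz": 0.074, "jaw": 1},
  ],
)

```text
invalid input
```

Call:
carry_out(
  moves=[
    {"x": -41, "y": -5, "rz": 0.074, "jaw": 1},
    {"x": -41, "y": -5, "rz": 0.074, "jaw": 1},
    {"x": -41, "y": -5, "rz": 0.074, "jaw": 1},
    {"x": -41, "y": -5, "rz": 0.074, "jaw": 1},
    {"x": -41, "y": -5, "rz": 0.074, "jaw": 1},
  ],
)

```text
invalid input
```

Call:
carry_out(
  moves=[
    {"x": -41, "y": -5, "rz": 0.074, "jaw": 1},
    {"x": -41, "y": -5, "rz": 0.074, "jaw": 1},
    {"x": -41, "y": -5, "rz": 0.074, "jaw": 1},
    {"x": -41, "y": -5, "rz": 0.074, "jaw": 1},
    {"x": 0, "jaw": 1},
  ],
)

```text
invalid input
```

```bash
python3 - <<'E'
from h import *
rel([.5231,-.063,.15],77.55); print(get_state())
E
```

```text
t 0.1 shift mm [-517.9 -553.    99.8] rot [-1.1000e-03  1.2000e-03  1.4843e+00]
{'time': 0.1, 'qpos': array([-76.38703482,  30.77243312,  -0.25275668,  88.163595  ,
         0.14861095,  61.15167197,  -4.08007876]), 'dq': array([ 0.05953233, -0.07904098, -0.07823728, -0.13354616, -0.07364979,
        0.03002154, -0.01353722]), 'joint_torque': array([ 2.59802720e-03, -5.72074664e+01,  9.93978605e-01, -2.52229285e+01,
       -5.60956390e-02,  1.34940285e-02,  6.88595105e-05]), 'tcp_pos': array([0.19430876, 0.61972866, 0.24894492]), 'tcp_rot': array([-1.79912900e+02,  6.95618990e-03,  1.62596033e+02]), 'wrist_force': array([-0.60056275, -0.11597635, -0.54853   ]), 'ft_torque': array([0.02802291, 0.00442859, 0.02532248]), 'finger_force': 0.0, 'opening': 0.08845825935965479}
```

Those calls were refused as invalid. Next I'll try a row with every key given.

Call:
carry_out(
  moves=[
    {"x": -41, "y": -5, "z": 0, "rx": 0, "ry": 0, "rz": 0.074, "jaw": 1},
  ],
  squeeze=10,
)

```text
time: 0.2
tcp_pos: [0.2252, 0.6057, 0.249]
tcp_rot: [-179.9, -0.3, 158.9]
wrist_force: [0.3, 0.1, -0.9]
opening: 0.082
finger_force: 0.0
```

All seven keys are needed. I'll carry on with the arc.

Call:
carry_out(
  moves=[
    {"x": -41, "y": -5, "z": 0, "rx": 0, "ry": 0, "rz": 0.074, "jaw": 1},
    {"x": -41, "y": -5, "z": 0, "rx": 0, "ry": 0, "rz": 0.074, "jaw": 1},
    {"x": -41, "y": -5, "z": 0, "rx": 0, "ry": 0, "rz": 0.074, "jaw": 1},
    {"x": -41, "y": -5, "z": 0, "rx": 0, "ry": 0, "rz": 0.074, "jaw": 1},
    {"x": -41, "y": -5, "z": 0, "rx": 0, "ry": 0, "rz": 0.074, "jaw": 1},
  ],
)

```text
time: 0.7
tcp_pos: [0.3971, 0.478, 0.2493]
tcp_rot: [-180.0, 0.0, 137.0]
wrist_force: [-0.1, -0.3, 0.4]
opening: 0.0422
finger_force: 0.0
```

Call:
carry_out(
  moves=[
    {"x": -41, "y": -5, "z": 0, "rx": 0, "ry": 0, "rz": 0.074, "jaw": 1},
    {"x": -41, "y": -5, "z": 0, "rx": 0, "ry": 0, "rz": 0.074, "jaw": 1},
    {"x": -41, "y": -5, "z": 0, "rx": 0, "ry": 0, "rz": 0.074, "jaw": 1},
    {"x": -41, "y": -5, "z": 0, "rx": 0, "ry": 0, "rz": 0.074, "jaw": 1},
    {"x": -41, "y": -5, "z": 0, "rx": 0, "ry": 0, "rz": 0.074, "jaw": 1},
  ],
)

```text
time: 1.2
tcp_pos: [0.5046, 0.303, 0.2494]
tcp_rot: [-180.0, 0.0, 115.8]
wrist_force: [0.1, 0.2, -0.1]
opening: 0.0024
finger_force: 0.0
```

Call:
carry_out(
  moves=[
    {"x": -41, "y": -5, "z": 0, "rx": 0, "ry": 0, "rz": 0.074, "jaw": 1},
    {"x": -41, "y": -5, "z": 0, "rx": 0, "ry": 0, "rz": 0.074, "jaw": 1},
    {"x": -41, "y": -5, "z": 0, "rx": 0, "ry": 0, "rz": 0.074, "jaw": 1},
    {"x": -41, "y": -5, "z": 0, "rx": 0, "ry": 0, "rz": 0.074, "jaw": 1},
    {"x": -41, "y": -5, "z": 0, "rx": 0, "ry": 0, "rz": 0.074, "jaw": 1},
  ],
)

```text
time: 1.7
tcp_pos: [0.5414, 0.101, 0.2495]
tcp_rot: [-180.0, 0.0, 94.6]
wrist_force: [0.7, -0.6, -0.5]
opening: 0.0005
finger_force: 0.0
```

Call:
carry_out(
  moves=[
    {"x": -41, "y": -5, "z": 0, "rx": 0, "ry": 0, "rz": 0.074, "jaw": 1},
    {"x": -41, "y": -5, "z": 0, "rx": 0, "ry": 0, "rz": 0.074, "jaw": 1},
    {"x": -41, "y": -5, "z": 0, "rx": 0, "ry": 0, "rz": 0.074, "jaw": 1},
    {"x": 0, "y": 0, "z": 0, "rx": 0, "ry": 0, "rz": 0, "jaw": 1},
    {"x": 0, "y": 0, "z": 0, "rx": 0, "ry": 0, "rz": 0, "jaw": 1},
  ],
)

```text
time: 2.2
tcp_pos: [0.5273, -0.0208, 0.2496]
tcp_rot: [-180.0, -0.0, 81.9]
wrist_force: [-0.5, 0.2, 1.0]
opening: 0.0004
finger_force: 0.0
```

```bash
python3 - <<'E'
from h import *
rel([.5231,-.063,.13],77.55); print(get_state()['wrist_force'],get_state()['opening'])
E
```

```text
t 2.2 shift mm [-42.4   1.8 119.6] rot [-0.0004 -0.0001  0.0768]
[-0.50500579  0.16074396  1.03194431] 0.00039845234221907907
```

Call:
carry_out(
  moves=[
    {"x": -42.4, "y": 1.8, "z": 0, "rx": 0, "ry": 0, "rz": 0.077, "jaw": 1},
    {"x": 0, "y": 0, "z": 40, "rx": 0, "ry": 0, "rz": 0, "jaw": 1},
    {"x": 0, "y": 0, "z": 40, "rx": 0, "ry": 0, "rz": 0, "jaw": 1},
    {"x": 0, "y": 0, "z": 40, "rx": 0, "ry": 0, "rz": 0, "jaw": 1},
    {"x": 0, "y": 0, "z": 0, "rx": 0, "ry": 0, "rz": 0, "jaw": 1},
  ],
)

```text
time: 2.7
tcp_pos: [0.5202, -0.0601, 0.1253]
tcp_rot: [-179.5, 0.1, 77.8]
wrist_force: [-0.3, 0.9, -0.4]
opening: 0.0005
finger_force: 0.0
```

```bash
python3 - <<'E'
from h import *
rel([.5231,-.063,.09],77.55); im=snap('scene','s2.png')
i=cv2.imread('pics/s2.png')[150:350,100:360]
cv2.imwrite('pics/c2.png',cv2.resize(i,None,fx=3,fy=3,interpolation=cv2.INTER_CUBIC))
E
```

```text
t 2.7 shift mm [-2.2  3.8 35.3] rot [-0.0093  0.0012  0.0046]
```

View pics/c2.png

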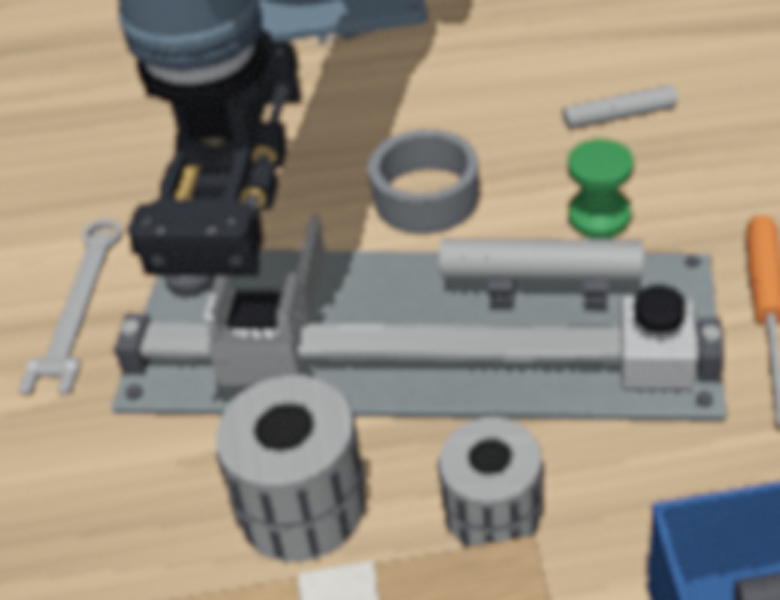

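The gripper is above the stop at crop (200,240), nothing is in the way, and the bar is undisturbed at (540,260). I'll correct the position before pressing.

Call:
carry_out(
  moves=[
    {"x": -2, "y": 3, "z": 10, "rx": 0, "ry": 0, "rz": 0.004, "jaw": 1},
    {"x": 0, "y": 0, "z": 10, "rx": 0, "ry": 0, "rz": 0, "jaw": 1},
    {"x": 0, "y": 0, "z": 0, "rx": 0, "ry": 0, "rz": 0, "jaw": 1},
    {"x": 0, "y": 0, "z": 0, "rx": 0, "ry": 0, "rz": 0, "jaw": 1},
  ],
)

```text
time: 3.15
tcp_pos: [0.5264, -0.065, 0.1103]
tcp_rot: [180.0, -0.0, 77.4]
wrist_force: [0.2, -0.0, -0.2]
opening: 0.0006
finger_force: 0.0
```

```bash
python3 - <<'E'
from h import *
rel([.5231,-.063,.077],77.55);s=get_state();print(s['tcp_pos'],s['tcp_rot'],s['wrist_force'])
E
```

```text
t 3.15 shift mm [ 1.2 -3.6 33.3] rot [ 0.0008 -0.0003 -0.0026]
[ 0.52636252 -0.06497291  0.11026783] [ 1.79954831e+02 -1.81839515e-02  7.73997918e+01] [ 0.1791013  -0.02533139 -0.24748136]
```

Call:
carry_out(
  moves=[
    {"x": 1, "y": -3.5, "z": 10, "rx": 0, "ry": 0, "rz": -0.003, "jaw": 1},
    {"x": 0, "y": 0, "z": 10, "rx": 0, "ry": 0, "rz": 0, "jaw": 1},
    {"x": 0, "y": 0, "z": 9, "rx": 0, "ry": 0, "rz": 0, "jaw": 1},
    {"x": 0, "y": 0, "z": 0, "rx": 0, "ry": 0, "rz": 0, "jaw": 1},
    {"x": 0, "y": 0, "z": 0, "rx": 0, "ry": 0, "rz": 0, "jaw": 1},
  ],
)

```text
time: 3.65
tcp_pos: [0.5226, -0.0634, 0.0804]
tcp_rot: [-180.0, 0.0, 77.6]
wrist_force: [-0.9, 0.1, 0.5]
opening: 0.0004
finger_force: 0.0
```

Call:
carry_out(
  moves=[
    {"x": 0, "y": 0, "z": 3, "rx": 0, "ry": 0, "rz": 0, "jaw": 1},
    {"x": 0, "y": 0, "z": 3, "rx": 0, "ry": 0, "rz": 0, "jaw": 1},
    {"x": 0, "y": 0, "z": 2, "rx": 0, "ry": 0, "rz": 0, "jaw": 1},
    {"x": 0, "y": 0, "z": 0, "rx": 0, "ry": 0, "rz": 0, "jaw": 1},
    {"x": 0, "y": 0, "z": 0, "rx": 0, "ry": 0, "rz": 0, "jaw": 1},
  ],
)

```text
time: 4.15
tcp_pos: [0.5233, -0.0635, 0.0732]
tcp_rot: [179.9, -0.0, 77.6]
wrist_force: [-0.6, -0.3, 6.5]
opening: 0.0006
finger_force: 3.0
```

Call:
carry_out(
  moves=[
    {"x": 0, "y": 0, "z": 2, "rx": 0, "ry": 0, "rz": 0, "jaw": 1},
    {"x": 0, "y": 0, "z": 1.5, "rx": 0, "ry": 0, "rz": 0, "jaw": 1},
    {"x": 0, "y": 0, "z": 0, "rx": 0, "ry": 0, "rz": 0, "jaw": 1},
    {"x": 0, "y": 0, "z": 0, "rx": 0, "ry": 0, "rz": 0, "jaw": 1},
  ],
)

```text
time: 4.55
tcp_pos: [0.5233, -0.0634, 0.0698]
tcp_rot: [179.9, -0.0, 77.6]
wrist_force: [-1.3, 0.7, 6.1]
opening: 0.0006
finger_force: 3.5
```

Call:
carry_out(
  moves=[
    {"x": 4, "y": 0, "z": 0, "rx": 0, "ry": 0, "rz": 0, "jaw": 1},
    {"x": 5, "y": 0, "z": 0, "rx": 0, "ry": 0, "rz": 0, "jaw": 1},
    {"x": 5, "y": 0, "z": 0, "rx": 0, "ry": 0, "rz": 0, "jaw": 1},
    {"x": 5, "y": 0, "z": 0, "rx": 0, "ry": 0, "rz": 0, "jaw": 1},
    {"x": 5, "y": 0, "z": 0, "rx": 0, "ry": 0, "rz": 0, "jaw": 1},
  ],
)

```text
time: 5.05
tcp_pos: [0.5285, -0.0404, 0.0698]
tcp_rot: [179.9, 0.0, 77.5]
wrist_force: [-1.4, -1.1, 8.3]
opening: 0.0001
finger_force: 3.5
```

Call:
carry_out(
  moves=[
    {"x": 6, "y": 0, "z": 0, "rx": 0, "ry": 0, "rz": 0, "jaw": 1},
    {"x": 6, "y": 0, "z": 0, "rx": 0, "ry": 0, "rz": 0, "jaw": 1},
    {"x": 6, "y": 0, "z": 0, "rx": 0, "ry": 0, "rz": 0, "jaw": 1},
    {"x": 6, "y": 0, "z": 0, "rx": 0, "ry": 0, "rz": 0, "jaw": 1},
    {"x": 6, "y": 0, "z": 0, "rx": 0, "ry": 0, "rz": 0, "jaw": 1},
  ],
)

```text
time: 5.55
tcp_pos: [0.5351, -0.011, 0.0699]
tcp_rot: [179.9, 0.0, 77.5]
wrist_force: [-1.7, -1.9, 7.7]
opening: 0.0005
finger_force: 3.5
```

Call:
carry_out(
  moves=[
    {"x": 5, "y": 0, "z": 0, "rx": 0, "ry": 0, "rz": 0, "jaw": 1},
    {"x": 5, "y": 0, "z": 0, "rx": 0, "ry": 0, "rz": 0, "jaw": 1},
    {"x": 4, "y": 0, "z": 0, "rx": 0, "ry": 0, "rz": 0, "jaw": 1},
    {"x": 2, "y": 0, "z": 0, "rx": 0, "ry": 0, "rz": 0, "jaw": 1},
    {"x": 0, "y": 0, "z": 0, "rx": 0, "ry": 0, "rz": 0, "jaw": 1},
  ],
)

```text
time: 6.05
tcp_pos: [0.5386, 0.0052, 0.0699]
tcp_rot: [179.9, -0.0, 77.6]
wrist_force: [-0.8, -0.4, 6.9]
opening: 0.0002
finger_force: 3.5
```

```bash
python3 - <<'E'
from h import *
s=get_state();print(s['time'],s['tcp_pos'],s['wrist_force'],'moved',(s['tcp_pos'][:2]-[.5233,-.0634])@[.216,.976])
im=snap('top','t3.png')
i=cv2.imread('pics/t3.png')[150:260,220:400]
cv2.imwrite('pics/c3.png',cv2.resize(i,None,fx=4.4,fy=4.4,interpolation=cv2.INTER_CUBIC))
E
```

```text
6.05 [0.53864924 0.00520237 0.06987017] [-0.78038488 -0.40394946  6.89495036] moved 0.07027134720990504
```

View pics/c3.png

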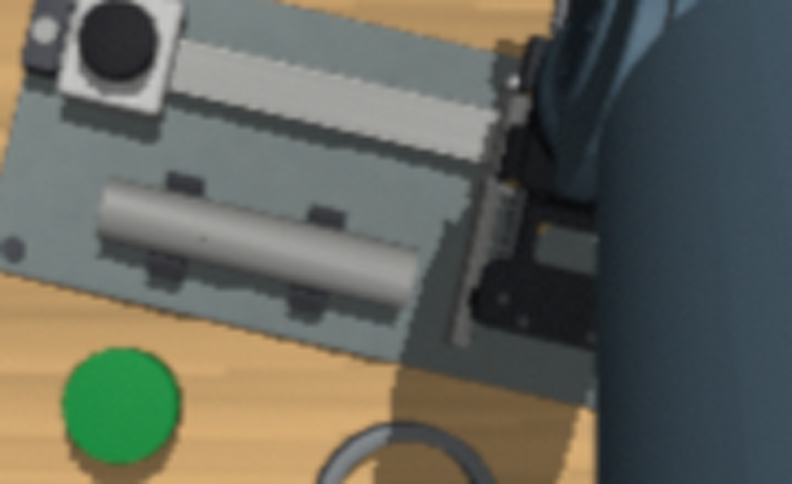

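The tongue's near edge runs from crop (485,190) to (453,345), and the bar's end is at about (412,275), so a gap remains. I'll measure it.

```bash
python3 - <<'E'
from h import *
im=dict(np.load('pics/t3.png.npz'))
R=lambda u,v,z:ray(im,220+(u+.5)/4.4-.5,150+(v+.5)/4.4-.5,z)[:2]
y=np.array([.2153,.9765])
e=R(411,275,.042)
for z in(.056,.066):
  for p in((485,190),(453,345)): print(z,(e-R(*p,z))@y)
print(e)
E
```

```text
0.056 0.023753956878712294
0.056 0.024981166826282455
0.066 0.022692204897818327
0.066 0.023905705828036593
[0.47840416 0.07269266]
```

Call:
carry_out(
  moves=[
    {"x": 4, "y": 0, "z": 0, "rx": 0, "ry": 0, "rz": 0, "jaw": 1},
    {"x": 5, "y": 0, "z": 0, "rx": 0, "ry": 0, "rz": 0, "jaw": 1},
    {"x": 4, "y": 0, "z": 0, "rx": 0, "ry": 0, "rz": 0, "jaw": 1},
    {"x": 3, "y": 0, "z": 0, "rx": 0, "ry": 0, "rz": 0, "jaw": 1},
    {"x": 1.5, "y": 0, "z": 0, "rx": 0, "ry": 0, "rz": 0, "jaw": 1},
  ],
)

```text
time: 6.6
tcp_pos: [0.5424, 0.022, 0.0699]
tcp_rot: [179.9, -0.0, 77.6]
wrist_force: [-0.5, -1.5, 7.8]
opening: 0.0001
finger_force: 3.5
```

Call:
carry_out(
  moves=[
    {"x": 0, "y": 0, "z": 0, "rx": 0, "ry": 0, "rz": 0, "jaw": 1},
    {"x": 0, "y": 0, "z": 0, "rx": 0, "ry": 0, "rz": 0, "jaw": 1},
    {"x": 0, "y": 0, "z": -4, "rx": 0, "ry": 0, "rz": 0, "jaw": 1},
    {"x": 0, "y": 0, "z": -8, "rx": 0, "ry": 0, "rz": 0, "jaw": 1},
    {"x": 0, "y": 0, "z": -15, "rx": 0, "ry": 0, "rz": 0, "jaw": 1},
  ],
)

```text
time: 7.1
tcp_pos: [0.5408, 0.0222, 0.0962]
tcp_rot: [-179.9, 0.0, 77.6]
wrist_force: [-0.3, -0.0, 0.2]
opening: 0.0005
finger_force: 0.0
```

Call:
carry_out(
  moves=[
    {"x": 0, "y": 0, "z": -30, "rx": 0, "ry": 0, "rz": 0, "jaw": 1},
    {"x": 0, "y": 0, "z": -40, "rx": 0, "ry": 0, "rz": 0, "jaw": 1},
    {"x": -40, "y": 0, "z": -20, "rx": 0, "ry": 0, "rz": 0, "jaw": 1},
    {"x": -40, "y": 0, "z": 0, "rx": 0, "ry": 0, "rz": 0, "jaw": 1},
    {"x": -40, "y": 0, "z": 0, "rx": 0, "ry": 0, "rz": 0, "jaw": 1},
  ],
)

```text
time: 7.6
tcp_pos: [0.5158, -0.096, 0.1879]
tcp_rot: [179.9, -0.0, 77.6]
wrist_force: [0.5, -0.2, 0.2]
opening: 0.0003
finger_force: 0.0
```

Call:
carry_out(
  moves=[
    {"x": -40, "y": 0, "z": 0, "rx": 0, "ry": 0, "rz": 0, "jaw": 1},
    {"x": -30, "y": 0, "z": 0, "rx": 0, "ry": 0, "rz": 0, "jaw": 1},
    {"x": 0, "y": 0, "z": 0, "rx": 0, "ry": 0, "rz": 0, "jaw": 1},
    {"x": 0, "y": 0, "z": 0, "rx": 0, "ry": 0, "rz": 0, "jaw": 1},
  ],
)

```text
time: 8.0
tcp_pos: [0.5005, -0.1635, 0.1867]
tcp_rot: [180.0, -0.0, 77.5]
wrist_force: [0.3, 0.1, -0.6]
opening: 0.0002
finger_force: 0.0
```

```bash
python3 - <<'E'
from h import *
s=get_state();print(s['time'],s['tcp_pos'])
im=snap('top','t4.png')
i=cv2.imread('pics/t4.png')[150:260,220:400]
cv2.imwrite('pics/c4.png',cv2.resize(i,None,fx=4.4,fy=4.4,interpolation=cv2.INTER_CUBIC))
E
```

```text
8.0 [ 0.50050501 -0.16350485  0.18673528]
```

View pics/c4.png

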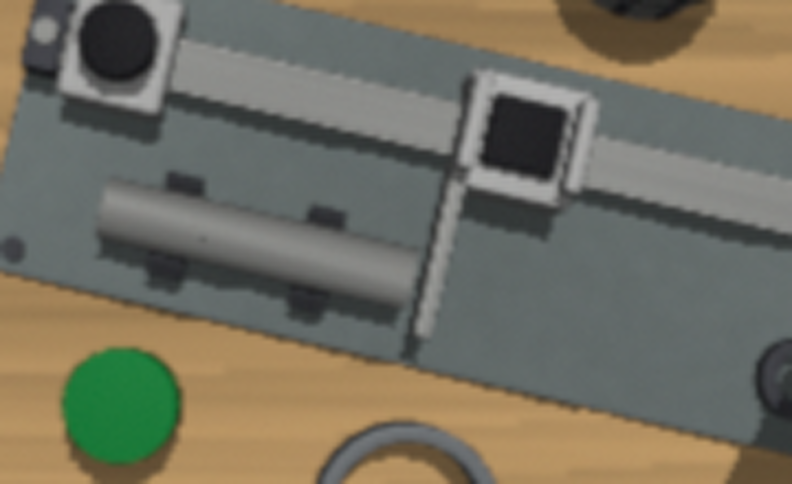

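The button is at crop (525,136), and the tongue's face, at about (428,270), stands just short of the bar's end at (412,275). The bar hasn't moved. I'll do one last check and then hand in.

```bash
python3 - <<'E'
from h import *
im=dict(np.load('pics/t4.png.npz'))
R=lambda u,v,z:ray(im,220+(u+.5)/4.4-.5,150+(v+.5)/4.4-.5,z)[:2]
g=(R(411,275,.042)-R(525,136,.066))@np.array([.2153,.9765]); print(g)
if .027<g<.041: print(finish_job())
E
```

```text
0.03522424341947385
the job is handed in; nothing more can be done
None
```

I handed the job in at about 8 s. The stop was slid up with its button held down and then released, leaving the tongue about 6 mm short of the bar's end; the bar hasn't moved in the images. I didn't measure the button's height after release, and the hand-in returned no verdict.

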